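# Close and latch the coil potting mould

## Task

Close the two-cavity potting mould ready for pouring: push its moving half home against the fixed half round the two standing coils, hook the draw latch's wire bail over the keeper and in under its lip, then push the lever over past centre until it lies down on its stop with the bail under tension. The keeper has been re-set along its slots, so find its slot with the bail by light touch; do not force the bail, the lever or the mould half, leave both coils standing in the mould and leave the bottle, the screwdriver and the tape roll alone.

Things in the scene. Friction and masses are not known exactly. Their poses are not given: they have to be found in the camera images.
- fixture: Fixed part of an aluminium potting mould on a dark base plate, 232 x 160 x 10 mm, immovable. Origin at bench level under the middle of the fixed half's parting face; x = draw direction, from the latch to the moving half; y along the face; z up. All x, y, z below: this frame, mm. Fixed half x -36 to 0, y -72 to 72, top z 50; cavities of radius 24.5 round (0, -38) and (0, 38), open on top.
- lever_pivot (a point): Pivot of the draw latch's lever, on the fixture at (-62, 0, 68); axes as the fixture's, the hinge lies along y. The latch stands on a block behind the fixed half (x -110 to -36, y -23 to 23, top z 50). Two guide rods along x at y -67 and 67, z 30, end in posts at x 101 to 114, z up to 40.
- carriage (a joint): Gap between the halves (m): 0 = closed, at a hard stop; starts 0.022 to 0.035. The moving half slides along x on the guide rods with about 3 N of drag and no spring.
- moving_half: The moving aluminium half: x 0 to 64 when closed, y -72 to 72, z 10 to 50. Origin and axes coincide with the fixture's at gap 0 and shift along x with the gap. It carries a knob on its outer face and the keeper on its top.
- knob (a point): Centre of a black ball knob, radius 12 mm, on the moving half's outer face: 28 mm beyond the face, at (92, 0, 32) when closed. Push it towards -x to close the mould.
- keeper_mid (a point): Point on the moving half at (29.8, 0, 79): middle of the keeper's mouth if it were at mid setting. The keeper, a folded steel channel 18 mm wide (y), open on top, has slotted feet screwed down on the half. Its real setting differs in each job, from 8.5 mm nearer the latch to 8.5 mm farther along x; it is firm and NOT measured: feel or look for it.
- lever (a joint): Lever angle (rad): 0 = upright, grows as it swings to -x, 1.57 = lying along -x on its rubber stop (closed). Starts at -0.1 to 0.1; stays where left (0.04 N m friction). Bail pivot: crank of 20 mm, 12 degrees farther round than the lever. Dead centre about 1.38; before it the hooked bail resists with 0.1 to 0.6 N m by setting (2 to 12 N at the grip), after it the lever snaps down.
- lever_grip: Black rubber grip of the lever: 13 mm thick (its x, the swing direction), 20 mm wide (y), 31 to 71 mm from the pivot. Origin on the lever pivot, z along the lever to its end, x out of the face that looks to the keeper when upright.
- bail: Wire bail: a U of 4 mm round steel wire, 36 mm wide outside, legs at y -16 and 16. Origin at its pivot on the lever, x along the legs to the bar. Its pivot is stiff: it stays at any angle, and it rises with the lever unless caught under the keeper's lip. Pinch it from above across both legs close behind the bar.
- bail_bar (a point): Centre of the bail's cross bar (straight for 20 mm along y), 94 mm from the bail's pivot; axes as bail. Starts at z 86 to 120, above the keeper's path. Set down on the lip, its centre stops at z 81; on the rear wall's flange, at z 76; hooked, it lies at x 24 (+-8.5), z 62 to 72.5.
- bail_spring (a joint): Stretch of the springs in the bail's two barrels (m): 0 = slack; 3 N per mm. Hooked and with the lever down it reads 0.003 to 0.021 by the keeper's setting.
- coil_a: Copper coil bobbin, 44 mm diameter, 30 mm high, loose, standing upright on the base plate in the cavity at y -38. Origin at the centre of its underside, z along its axis.
- coil_b: The like coil in the cavity at y 38.
- keeper_foot (a point): Point on the moving half's top at (22, 0, 50). Keeper at mid setting, closed: hook wall x 18 to 22 up to z 79; from its top a lip (z 74.5 to 79) overhangs to x 27; rear wall from x 32.5, lower, up to z 74, its top folded out to x 44.5; channel floor z 60. The bar goes down through the 5.5 mm gap between lip and rear wall, then to -x under the lip against the hook wall.
- glue_bottle: White glue bottle, 42 mm diameter, 80 mm high, standing on the bench; bystander.
- screwdriver: Flat screwdriver, 200 mm long, lying on the bench; bystander.
- tape_roll: Roll of white tape, 66 mm diameter, 34 mm high, lying flat on the bench; bystander.
Mind the look-alikes: they are no part of the job. What is shaped like the coil_b but red is not meant.

How it is judged (in metres and radians):
On the way, in this order (a step that is already met when the one before it is completed fails the run):
1. the moving half is home against the fixed half (gap under 2 mm) (value of joint carriage below 0.002 m), for 0.2 s.
2. the bar of the bail is down behind the keeper's lip (its centre below z 73 mm and between x 14 and 40 mm in the moving half's frame), the lever not yet over (z of bail_bar in the frame of moving_half below 0.073 m and x of bail_bar in the frame of moving_half between 0.014 and 0.04 m and value of joint lever below 1.2 rad), for 0.2 s.
At the end, for the whole second after the job is handed in: The mould is closed (gap under 1.5 mm), the bail's bar is under the keeper's lip with its springs stretched more than 2 mm, the lever lies on its stop past dead centre (over 1.5 rad) and is at rest, and both coils stand upright (within 0.15 rad) on the base plate in their cavities (value of joint carriage below 0.0015 m and value of joint lever above 1.5 rad and value of joint bail_spring above 0.002 m and z of bail_bar in the frame of moving_half below 0.073 m and angle between each of coil_a, coil_b's own z axis and vertical below 0.15 rad and horizontal distance between each of coil_a, coil_b and fixture below 0.043 m and height (world z) of each of coil_a, coil_b below 0.013 m and linear speed of lever_grip below 0.01 m/s); the robot touches nothing.
It fails at once if while the fingers hold it, the bail is pressed or pulled against the keeper with more than 20 N (contact force between bail and moving_half above 20 N and contact force between the fingers and bail above 2 N).
It fails at once if the lever grip is forced with more than 30 N (contact force between the fingers and lever_grip above 30 N).
It fails at once if the mould half is pushed with more than 40 N (contact force between the fingers and moving_half above 40 N).
It fails at once if a bystander (bottle, screwdriver, tape roll) is moved more than 20 mm (distance of any of glue_bottle, screwdriver, tape_roll from where it was at the start of the episode above 0.02 m).
It also fails if it takes over 72 s, if anything falls off the work surface, if the arm or the gripper's body presses on something with over 40 N, if the wrist force passes 120 N, or if a joint passes its speed limit or range.

## Robot

A 7-joint arm with a two-finger parallel gripper is mounted at the origin on the work surface; the furniture and walls round the work are solid. World frame = base frame: x ahead of the robot, y to its left, z up, the work surface at z = 0. Lengths are in mm, angles in degrees, forces in N, time in s.
With the tool pointing down it reaches from about 350 to 900 mm from the base axis. Payload 19.9 kg.
Tool frame: the origin (TCP) lies between the finger pads; the fingertips stand 17 mm ahead of it and the grasp point (between the pads) lies 2 mm behind it (manip.tip_reach is the z of the fingertips in the tool frame, in mm); z points along the fingers, y is the line along which they close (so a half turn about z gives the same grasp; the last joint's range is limited). The gripper opens to 85 mm and grips with 20 to 120 N. Pads are 22 mm wide; open, the fingers measure 114 mm over their backs; the gripper's body (76 mm by 85 mm) begins 54 mm behind the grasp point. The pads swing forward as they close: fully open they stand 13 mm farther back than shut.
Start: joints at [-70.789, 23.915, -0.59, 92.452, 0.269, 63.638, -3.037], TCP at [229.955, 581.14, 248.26] pointing down, gripper open.
Joint ranges: [-161.28, 161.28], [-22.2, 115.67], [-73.04, 71.86], [3.21, 147.25], [-68.34, 248.33], [10.77, 114.83], [-161.83, 161.83]. Speed limits (degrees/s): [108.29, 108.29, 136.94, 136.94, 172.46, 172.46, 172.46].

## Interface

Orientations are given as a 3x3 rotation matrix whose columns are the frame's x, y, z axes.
In Python, from plant import manip gives the robot as it stands.
- The arm moves only by the tool arm_command, never from a script. Its argument "deltas" is a list of rows, each a list of 7 numbers: the shift along the tool's x, y, z in cm, then the turn, a rotation vector about the tool's x, y, z in rad, then the opening, from -1 (shut) to 1 (fully open). In form: [[dx, dy, dz, rx, ry, rz, gripper], ...]. A call has 1 to 5 rows; each row shifts and turns the commanded pose from where the row before left it, along the tool's axes as they then stand; what a row does not reach is not made up. A row lasts 1/10 s, in which the tool goes at most 50 mm and 8.59 degrees, less where a joint would pass 70% of its speed; a pose out of reach is approached as far as the arm can. A call is refused whole if a number of a shift passes 5 or a number of a turn 0.15, either way. A call with a gripper value outside its range is refused whole. The fingers move at their own pace and stop on an object; "newtons" is the grip in N (left out, the last holds). Time passes only in rows, so rows that do not move let the fingers close. It gives the time, the measured TCP pose, the force, the opening and the grip force at its end, in the units of the state.
- manip.get_state(): the state, without advancing time (a new reading comes with each control period).
- manip.snapshot(name): name is "scene" or "top" or "wrist"; returns a dict with "pixels" (400x640x3 uint8, blue, green, red), "depth" (400x640 float32, mm along the optical axis (not along the pixel's ray), 0 where there is no reading), "fx", "fy", "cx", "cy" (pixels), "camera_from_world" (4x4, takes a point from world to camera coordinates). Camera axes: x right, y up, looking along -z (the intrinsics and any distortion apply to the point x, -y, -z); pixel columns grow to the right and rows downward; lengths in mm; the calibration is good to about 2 mm. A picture is of the moment at which its call begins.
- manip.sign_off(): hands the job in; it is judged then, once.
The state is a dict: "time": time; "joints": joint angles; "joint_velocities": joint speeds; "joint_efforts": joint torques, N m; "ee_pos": TCP position; "orientation": TCP orientation; "ft_force": force on the tool from outside, world axes, zero at the start; "moment": the same for the moment, N m; "opening": finger opening in mm; "gripper_force": force on a finger pad.
Only numpy, scipy, OpenCV 4.12 (cv2) and the standard library are available. Lean on these libraries where they do the work, as an engineer would, in place of code of your own. Each camera call takes 0.05 s, during which the arm holds its last target. There are 200 camera calls.

## Working session

There is one attempt and no reset: what is moved stays moved. The work goes in short steps, Python scripts to look and compute and a tool call to move; the robot and the scene stay as the last step left them, time stands still between calls to the robot, and variables do not carry over. Pictures are saved under pics/ and viewed, at most 10 in all, crops included, and the job is handed in when it is done.

Besides the shell and the picture viewer there is one more tool, called after "Emit:" as name([rows], argument=value, ...), one row to a line, values as JSON. arm_command: Moves the arm, as the interface text tells. Its arguments: {"type":"object","properties":{"deltas":{"type":"array"},"newtons":{"type":"number"}},"required":["deltas"]}

```bash
mkdir -p pics; ls
cat > h.py <<'E'
import numpy as np, cv2
from plant import manip
def snap(n,save=None):
    s=manip.snapshot(n); s['T']=np.array(s['camera_from_world']); 
    if save: cv2.imwrite('pics/'+save,s['pixels'])
    np.savez('%s.npz'%n,**s)
    return s
def cloud(s):
    d=s['depth']; v,u=np.mgrid[:d.shape[0],:d.shape[1]]
    p=np.stack([(u-s['cx'])/s['fx']*d,-(v-s['cy'])/s['fy']*d,-d],-1)
    T=np.linalg.inv(s['T']); return p@T[:3,:3].T+T[:3,3]
E
python3 - <<'E'
from h import *
a=snap('scene');b=snap('top')
im=np.vstack([a['pixels'],b['pixels']])
cv2.imwrite('pics/a.png',a['pixels']);cv2.imwrite('pics/b.png',b['pixels'])
s=manip.get_state();print(s['time'],s['ee_pos'],np.round(s['orientation'],3),s['opening'],a['T'],b['T'],a['fx'])
E
```

```text
pics
0.1 [229.85856567 580.87706411 247.71074959] [[-0.93   0.368 -0.   ]
 [ 0.368  0.93  -0.001]
 [-0.    -0.001 -1.   ]] 85.22102153387499 [[-8.20070899e-01 -5.72108688e-01 -1.32426883e-02  3.58299321e+02]
 [ 3.03049146e-01 -4.53793267e-01  8.37993368e-01 -2.92133243e+02]
 [-4.85432730e-01  6.83200790e-01  5.45519703e-01 -9.68542842e+02]
 [ 0.00000000e+00  0.00000000e+00  0.00000000e+00  1.00000000e+00]] [[-2.22030241e-02 -9.99733231e-01 -6.36337337e-03 -1.05726422e+02]
 [ 9.80489948e-01 -2.30182202e-02  1.95216863e-01 -5.01192085e+02]
 [-1.95311259e-01 -1.90481892e-03  9.80739458e-01 -9.28776273e+02]
 [ 0.00000000e+00  0.00000000e+00  0.00000000e+00  1.00000000e+00]] 505.34840967334554
```

View pics/a.png

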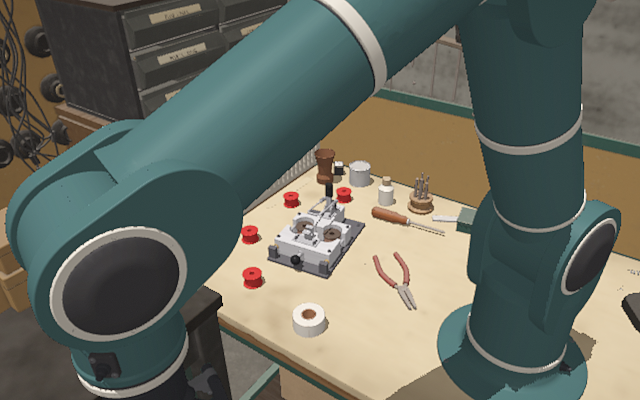

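View pics/b.png

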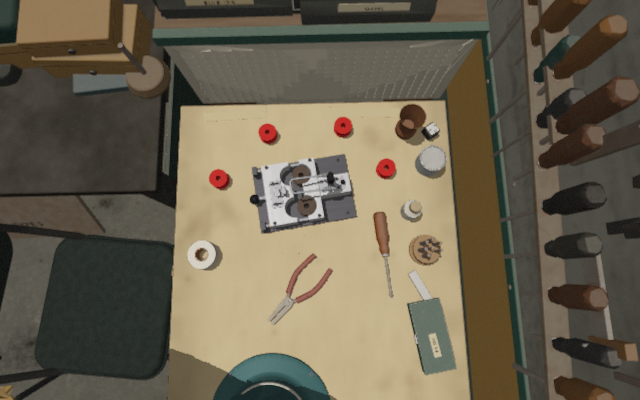

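The fixture is at top (255–355, 155–230), with the knob at (254,199), lever near (330,178) and dark coils in the cavities. Look-alikes are the red bobbins at (219,179), (268,133), (343,127) and (386,168); the copper coils in the mould at (300,175) and (306,207) are the ones meant.

Run:
```python
from h import *
s=dict(np.load('top.npz'));P=cloud(s)
im=s['pixels']; c=cv2.resize(im[140:245,235:375],None,fx=5,fy=5,interpolation=cv2.INTER_CUBIC);cv2.imwrite('pics/c.png',c)
sub=np.zeros(im.shape[:2],bool);sub[140:245,235:375]=1
Z=P[...,2]
print('bench',np.median(Z[240:250,240:300]))
for lo,hi in((6,15),(46,54)):
    m=sub&(Z>lo)&(Z<hi); q=P[m][:,:2].astype(np.float32)
    # remove stragglers
    mm=cv2.morphologyEx(m.astype(np.uint8),cv2.MORPH_OPEN,np.ones((3,3),np.uint8))>0
    q=P[mm][:,:2].astype(np.float32)
    print(lo,len(q),np.median(Z[mm]),cv2.minAreaRect(q),cv2.boxPoints(cv2.minAreaRect(q)).tolist())
m=sub&(Z>56)
for u,v in zip(*np.nonzero(m)[::-1]): 
    pass
# dark low base plate by colour+height
```

```text
bench 1.0412247615078059
6 2270 9.830594942758808 ((500.5877380371094, -79.31209564208984), (159.7954864501953, 231.79307556152344), 8.717731475830078) [[404.0469970703125, 23.135650634765625], [439.17913818359375, -205.97952270507812], [597.1284790039062, -181.7598419189453], [561.996337890625, 47.35533142089844]]
46 1791 49.90759001492643 ((502.5028991699219, -90.10660552978516), (143.93418884277344, 199.24490356445312), 8.621928215026855) [[416.414306640625, -2.398834228515625], [446.28387451171875, -199.39208984375], [588.5914916992188, -177.8143768310547], [558.721923828125, 19.178878784179688]]
```

View pics/c.png

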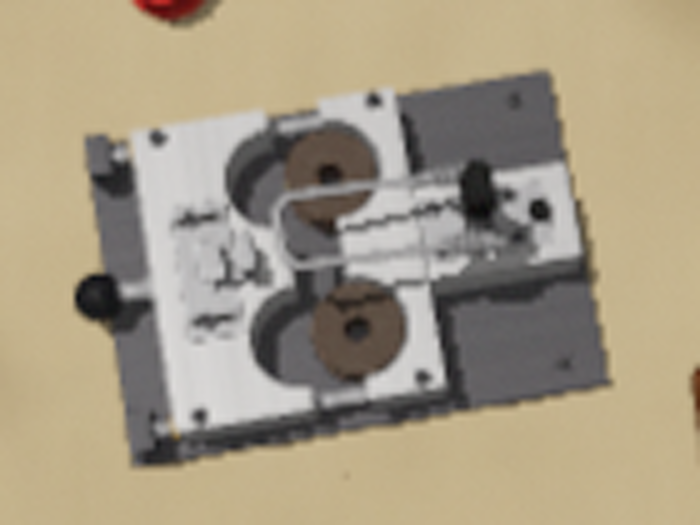

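The crop shows the moving half open, the bail bar at about (285,215), the keeper at about (225,260), the knob at (98,296) and the lever end at (478,190). The plate fit (232x160, z 10) and the top fit (144 wide, z 50) match the given sizes.

```bash
cat >> h.py <<'E'
from scipy.spatial.transform import Rotation as Ro
O=np.array([500.7,-79.6,0]); ex=np.array([-.1511,.9885,0]); ey=np.array([-.9885,-.1511,0])
F=np.stack([ex,ey,[0,0,1]],1)
tof=lambda p:(np.asarray(p)-O)@F
tow=lambda f:O+F@np.asarray(f,float)
R0=np.stack([ex,-ey,[0,0,-1]],1)
def plan(f,n,grip,R=R0):
    """rows to bring the TCP to fixture point f (mm)"""
    s=manip.get_state();p=np.array(s['ee_pos']);C=np.array(s['orientation'])
    rv=Ro.from_matrix(C.T@R).as_rotvec()/n; d=(tow(f)-p)/n
    for i in range(n):
        t=C@Ro.from_rotvec(rv*i).as_matrix()
        print([*np.round(t.T@d/10,2).tolist(),*np.round(rv,3).tolist(),grip])
def st():
    s=manip.get_state();print('t',round(s['time'],2),'f',tof(s['ee_pos']).round(1),'F',(F.T@np.array(s['ft_force'])).round(1),'op',round(s['opening'],1),'gf',s['gripper_force'])
E
python3 - <<'E'
from h import *
s=dict(np.load('top.npz'));P=tof(cloud(s))
Q=P[140:245,235:375].reshape(-1,3); Q=Q[(Q[:,2]>54)&(abs(Q[:,1])<30)]
k=Q[(abs(Q[:,1])<12)&(Q[:,0]>20)]; k=k[np.argsort(k[:,0])]
print(k.round(0).tolist())
b=Q[(Q[:,0]>-40)&(Q[:,0]<35)&(Q[:,2]>75)];print('bail',b[np.argsort(b[:,0])].round(0).tolist()[::3])
l=Q[(Q[:,2]>105)];print('lever',l.mean(0),l.min(0),l.max(0))
kb=P[140:245,235:260].reshape(-1,3);kb=kb[(kb[:,2]>25)&(abs(kb[:,1])<14)&(kb[:,0]>98)];print('knob',kb.min(0),kb.max(0))
plan((155,0,200),14,-1)
E
```

```text
[[22.0, -12.0, 107.0], [23.0, -10.0, 105.0], [23.0, -5.0, 106.0], [24.0, 8.0, 104.0], [24.0, 10.0, 106.0], [24.0, -4.0, 103.0], [24.0, -1.0, 107.0], [25.0, 1.0, 105.0], [25.0, -10.0, 106.0], [25.0, 3.0, 103.0], [25.0, -8.0, 105.0], [25.0, 5.0, 104.0], [26.0, -5.0, 108.0], [26.0, 7.0, 104.0], [26.0, -3.0, 109.0], [26.0, 10.0, 105.0], [27.0, -2.0, 103.0], [27.0, 1.0, 106.0], [27.0, -11.0, 103.0], [27.0, 2.0, 102.0], [39.0, -5.0, 77.0], [39.0, 1.0, 62.0], [39.0, -3.0, 54.0], [40.0, 5.0, 67.0], [40.0, 8.0, 72.0], [40.0, -2.0, 79.0], [40.0, 0.0, 80.0], [40.0, 8.0, 63.0], [41.0, 2.0, 77.0], [41.0, 4.0, 79.0], [41.0, -7.0, 79.0], [41.0, 6.0, 78.0], [41.0, -5.0, 81.0], [42.0, 9.0, 77.0], [42.0, -3.0, 78.0], [42.0, -1.0, 79.0], [43.0, 2.0, 81.0], [43.0, 9.0, 67.0], [43.0, 4.0, 79.0], [43.0, 6.0, 79.0], [44.0, -8.0, 77.0], [44.0, 9.0, 81.0], [44.0, -6.0, 77.0], [44.0, -3.0, 81.0], [44.0, -1.0, 80.0], [45.0, 1.0, 76.0], [45.0, 7.0, 61.0], [45.0, 4.0, 79.0], [46.0, 6.0, 79.0], [46.0, 9.0, 57.0], [46.0, -8.0, 78.0], [46.0, 8.0, 79.0], [46.0, -6.0, 77.0], [46.0, -3.0, 80.0], [47.0, -1.0, 80.0], [4
[... 2487 characters left out ...]
73 140.31733687]
knob [105.42441222 -10.5482252   26.77237815] [128.20956312  11.32213973  45.5692334 ]
[-2.98, -2.72, 0.34, -0.0, 0.0, 0.074, -1]
[-3.17, -2.49, 0.34, -0.0, 0.0, 0.074, -1]
[-3.35, -2.25, 0.34, -0.0, 0.0, 0.074, -1]
[-3.5, -1.99, 0.34, -0.0, 0.0, 0.074, -1]
[-3.64, -1.73, 0.34, -0.0, 0.0, 0.074, -1]
[-3.76, -1.45, 0.34, -0.0, 0.0, 0.074, -1]
[-3.86, -1.17, 0.34, -0.0, 0.0, 0.074, -1]
[-3.93, -0.88, 0.34, -0.0, 0.0, 0.074, -1]
[-3.99, -0.58, 0.34, -0.0, 0.0, 0.074, -1]
[-4.02, -0.28, 0.34, -0.0, 0.0, 0.074, -1]
[-4.03, 0.02, 0.34, -0.0, 0.0, 0.074, -1]
[-4.02, 0.32, 0.34, -0.0, 0.0, 0.074, -1]
[-3.98, 0.62, 0.34, -0.0, 0.0, 0.074, -1]
[-3.93, 0.91, 0.34, -0.0, 0.0, 0.074, -1]
```

Gap ≈ 25 mm; keeper setting ≈ -3.5 mm (mouth x ≈ 26 when closed). Going to the knob.

Emit:
arm_command([
  [-2.98,-2.72,0.34,0,0,0.074,-1],
  [-3.17,-2.49,0.34,0,0,0.074,-1],
  [-3.35,-2.25,0.34,0,0,0.074,-1],
  [-3.5,-1.99,0.34,0,0,0.074,-1],
  [-3.64,-1.73,0.34,0,0,0.074,-1],
], newtons=20)

```text
time: 0.6
ee_pos: [318.8, 398.3, 231.0]
orientation: [[-0.732, 0.681, -0.0], [0.681, 0.732, -0.0], [-0.0, -0.0, -1.0]]
ft_force: [1.7, 0.5, -0.4]
opening: 12.3
gripper_force: 0.0
```

Emit:
arm_command([
  [-3.76,-1.45,0.34,0,0,0.074,-1],
  [-3.86,-1.17,0.34,0,0,0.074,-1],
  [-3.93,-0.88,0.34,0,0,0.074,-1],
  [-3.99,-0.58,0.34,0,0,0.074,-1],
  [-4.02,-0.28,0.34,0,0,0.074,-1],
])

```text
time: 1.1
ee_pos: [407.6, 217.6, 214.2]
orientation: [[-0.436, 0.9, -0.0], [0.9, 0.436, 0.0], [0.0, -0.0, -1.0]]
ft_force: [-0.3, 0.5, 0.6]
opening: 0.4
gripper_force: 0.0
```

Emit:
arm_command([
  [-4.03,0.02,0.34,0,0,0.074,-1],
  [-4.02,0.32,0.34,0,0,0.074,-1],
  [-3.98,0.62,0.34,0,0,0.074,-1],
  [-3.93,0.91,0.34,0,0,0.074,-1],
  [0,0,0,0,0,0,-1],
])

```text
time: 1.6
ee_pos: [480.1, 69.9, 200.4]
orientation: [[-0.149, 0.989, 0.0], [0.989, 0.149, -0.002], [-0.002, -0.0, -1.0]]
ft_force: [-0.1, 2.7, -0.6]
opening: 0.1
gripper_force: 0.0
```

Run:
```python
from h import *
st();plan((155,0,36),4,-1)
```

```text
t 1.6 f [150.9  -2.2 200.4] F [ 2.7 -0.3 -0.6] op 0.1 gf 0.0
[0.11, -0.06, 4.11, -0.0, 0.0, -0.001, -1]
[0.11, -0.06, 4.11, -0.0, 0.0, -0.001, -1]
[0.11, -0.06, 4.11, -0.0, 0.0, -0.001, -1]
[0.1, -0.06, 4.11, -0.0, 0.0, -0.001, -1]
```

Emit:
arm_command([
  [0.1,0,4.1,0,0,0,-1],
  [0.1,0,4.1,0,0,0,-1],
  [0.1,0,4.1,0,0,0,-1],
  [0.1,0,4.1,0,0,0,-1],
  [0,0,0,0,0,0,-1],
])

```text
time: 2.1
ee_pos: [475.3, 78.1, 32.8]
orientation: [[-0.158, 0.987, -0.007], [0.987, 0.158, -0.002], [-0.001, -0.008, -1.0]]
ft_force: [-0.2, -0.0, 1.6]
opening: -0.1
gripper_force: 0.0
```

Emit:
arm_command([
  [-0.5,0,0,0,0,0,-1],
  [-0.5,0,0,0,0,0,-1],
  [-0.4,0,0,0,0,0,-1],
])

```text
time: 2.4
ee_pos: [481.6, 64.4, 38.6]
orientation: [[-0.157, 0.988, 0.003], [0.988, 0.157, 0.001], [0.0, 0.003, -1.0]]
ft_force: [0.5, 0.4, 0.3]
opening: 0.0
gripper_force: 0.0
```

Run:
```python
from h import *
st()
```

```text
t 2.4 f [145.2  -2.9  38.6] F [ 0.3 -0.5  0.3] op 0.0 gf 0.0
```

Emit:
arm_command([
  [-0.4,-0.15,0,0,0,0,-1],
  [-0.4,-0.1,0,0,0,0,-1],
  [-0.4,0,0,0,0,0,-1],
  [-0.3,0,0,0,0,0,-1],
  [-0.3,0,0,0,0,0,-1],
])

```text
time: 2.9
ee_pos: [480.9, 46.5, 36.8]
orientation: [[-0.158, 0.988, 0.0], [0.988, 0.158, 0.0], [0.0, 0.0, -1.0]]
ft_force: [-0.0, 3.9, 0.9]
opening: 0.3
gripper_force: 1.4
```

Emit:
arm_command([
  [-0.2,0,0,0,0,0,-1],
  [-0.2,0,0,0,0,0,-1],
  [-0.2,0,0,0,0,0,-1],
])

```text
time: 3.2
ee_pos: [481.7, 40.6, 36.7]
orientation: [[-0.157, 0.988, -0.0], [0.988, 0.157, -0.0], [-0.0, -0.0, -1.0]]
ft_force: [0.8, 3.3, 1.7]
opening: 0.3
gripper_force: 1.4
```

Run:
```python
from h import *
st()
```

```text
t 3.2 f [121.6   0.6  36.7] F [ 3.1 -1.3  1.7] op 0.3 gf 1.3700882345438004
```

Emit:
arm_command([
  [-0.15,0,0,0,0,0,-1],
  [-0.15,0,0,0,0,0,-1],
  [-0.1,0,0,0,0,0,-1],
])

```text
time: 3.5
ee_pos: [482.3, 36.6, 36.7]
orientation: [[-0.157, 0.988, -0.0], [0.988, 0.157, -0.0], [-0.0, -0.0, -1.0]]
ft_force: [-0.2, 3.1, 1.7]
opening: -0.1
gripper_force: 1.3
```

Emit:
arm_command([
  [-0.1,0,0,0,0,0,-1],
  [-0.05,0,0,0,0,0,-1],
])

```text
time: 3.7
ee_pos: [482.6, 35.1, 36.7]
orientation: [[-0.157, 0.988, -0.0], [0.988, 0.157, -0.0], [-0.0, -0.0, -1.0]]
ft_force: [1.0, 2.7, 2.0]
opening: 0.1
gripper_force: 1.3
```

Emit:
arm_command([
  [-0.05,0,0,0,0,0,-1],
  [-0.05,0,0,0,0,0,-1],
])

```text
time: 3.9
ee_pos: [482.7, 34.2, 36.7]
orientation: [[-0.157, 0.988, -0.0], [0.988, 0.157, -0.0], [-0.0, -0.0, -1.0]]
ft_force: [0.0, 3.0, 0.5]
opening: 0.1
gripper_force: 1.3
```

Run:
```python
from h import *
st()
```

```text
t 3.9 f [115.2   0.6  36.7] F [ 2.9 -0.5  0.5] op 0.1 gf 1.2790333852171898
```

Continue in small steps until the force rises at the hard stop.

Emit:
arm_command([
  [-0.05,0,0,0,0,0,-1],
  [-0.05,0,0,0,0,0,-1],
])

```text
time: 4.1
ee_pos: [482.9, 33.2, 36.7]
orientation: [[-0.157, 0.988, -0.0], [0.988, 0.157, -0.0], [-0.0, -0.0, -1.0]]
ft_force: [-0.2, 3.0, 1.9]
opening: -0.1
gripper_force: 1.3
```

Emit:
arm_command([
  [-0.05,0,0,0,0,0,-1],
  [-0.05,0,0,0,0,0,-1],
])

```text
time: 4.3
ee_pos: [483.0, 32.8, 36.7]
orientation: [[-0.158, 0.987, -0.0], [0.987, 0.158, 0.001], [0.001, -0.0, -1.0]]
ft_force: [-1.3, 9.0, 1.9]
opening: -0.0
gripper_force: 4.5
```

Run:
```python
from h import *
st()
```

```text
t 4.3 f [113.8   0.5  36.7] F [ 9.1 -0.   1.9] op -0.0 gf 4.483532641315833
```

Home: the force rose to 9 N. Retreat and go above the bail.

Emit:
arm_command([
  [1,0,0,0,0,0,-1],
  [1,0,-3,0,0,0,-1],
  [0,0,-5,0,0,0,-1],
  [0,0,-5,0,0,0,1],
  [-1,0,-5,0,0,0,1],
])

```text
time: 4.8
ee_pos: [480.7, 43.2, 217.5]
orientation: [[-0.159, 0.987, -0.001], [0.987, 0.159, -0.0], [-0.0, -0.001, -1.0]]
ft_force: [0.9, -0.0, -0.5]
opening: 28.2
gripper_force: 0.0
```

Emit:
arm_command([
  [-3,0,0,0,0,0,1],
  [-4,0,0,0,0,0,1],
  [-4,0,0,0,0,0,1],
  [0,0,0,0,0,0,1],
  [0,0,0,0,0,0,1],
])

```text
time: 5.3
ee_pos: [498.5, -66.8, 215.5]
orientation: [[-0.156, 0.988, -0.001], [0.988, 0.156, -0.0], [-0.0, -0.001, -1.0]]
ft_force: [-0.6, 0.1, 0.4]
opening: 85.8
gripper_force: 0.0
```

Run:
```python
from h import *
st();print(manip.tip_reach)
s=snap('wrist','w.png');snap('top')
P=tof(cloud(s));T=np.linalg.inv(s['T']);print('cam',tof(T[:3,3]))
for s in (s,dict(np.load('top.npz'))):
    P=tof(cloud(s));Q=P.reshape(-1,3);Q=Q[(s['depth'].ravel()>0)&(abs(Q[:,1])<8)&(Q[:,0]>5)&(Q[:,0]<62)&(Q[:,2]<125)]
    h=[(x,np.percentile(Q[(Q[:,0]>=x)&(Q[:,0]<x+1)][:,2],[10,50,90]).round().tolist()) for x in range(5,62) if ((Q[:,0]>=x)&(Q[:,0]<x+1)).any()]
    print(h)
```

```text
t 5.3 f [1.300e+01 2.000e-01 2.155e+02] F [0.2 0.6 0.4] op 85.8 gf 0.0
17.0
cam [ 88.32129043   0.84619902 341.31583053]
[(5, [50.0, 50.0, 51.0]), (14, [78.0, 79.0, 80.0]), (15, [79.0, 79.0, 80.0]), (16, [78.0, 79.0, 79.0]), (17, [50.0, 50.0, 50.0]), (18, [51.0, 54.0, 58.0]), (19, [59.0, 60.0, 61.0]), (20, [59.0, 60.0, 61.0]), (21, [60.0, 61.0, 79.0]), (22, [60.0, 77.0, 79.0]), (23, [59.0, 60.0, 61.0]), (24, [60.0, 105.0, 106.0]), (25, [105.0, 106.0, 107.0]), (26, [104.0, 105.0, 106.0]), (27, [103.0, 104.0, 106.0]), (28, [73.0, 74.0, 75.0]), (29, [73.0, 74.0, 74.0]), (30, [73.0, 74.0, 74.0]), (31, [73.0, 74.0, 75.0]), (32, [73.0, 74.0, 75.0]), (33, [73.0, 74.0, 75.0]), (34, [74.0, 74.0, 75.0]), (35, [74.0, 74.0, 75.0]), (36, [53.0, 74.0, 75.0]), (37, [53.0, 74.0, 75.0]), (38, [52.0, 64.0, 75.0]), (39, [53.0, 54.0, 74.0]), (40, [52.0, 53.0, 54.0]), (41, [52.0, 53.0, 54.0]), (42, [52.0, 53.0, 54.0]), (43, [52.0, 53.0, 54.0]), (44, [52.0, 53.0, 54.0]), (45, [52.0, 53.0, 54.0]), (46, [53.0, 54.0, 54.0]), (47, [52.0, 53.0, 54.0]), (48, [52.0, 53.0, 54.0]), (49, [53.0, 53.0, 54.0]), (50, [51.0, 53.0, 54.0]), (51, [49.0, 50.0, 51.0]), (52, [50.0, 50.0, 52.0]), (53, [50.0, 50.0, 51.0]), (54, [50.0, 50.0, 51.0]), (55, [50.0, 51.0, 51.0]), (56, [50.0, 50.0, 51.0]), (57, [49.0, 50.0, 51.0]), (58, [49.0, 50.0, 51.0]), (59, [50.0, 50.0, 51.0]), (60, [49.0, 51.0, 51.0]), (61, [49.0, 50.0, 51.0])]
[]
```

View pics/w.png

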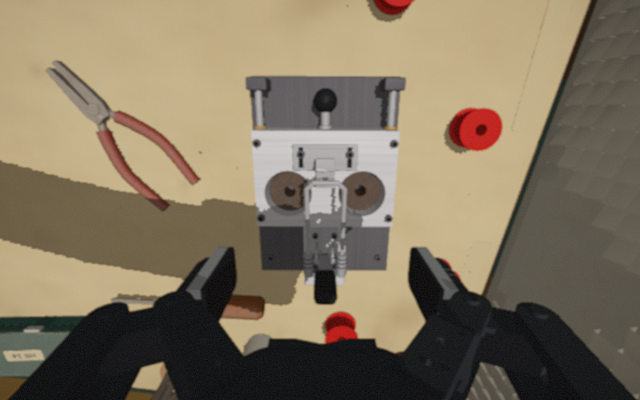

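The wrist view shows the bail bar at (325,182) over the keeper mouth at (325,172), with both coils standing at (290,190) and (361,190). Depth gives the lip at x 13.5–22.5, rear flange 28–39.5 and the bar at x≈25.7, z≈104, so the mouth centre is ≈25.2. Descending to pinch the legs.

Emit:
arm_command([
  [0,0,4,0,0,0,1],
  [0,0,4,0,0,0,1],
  [0,0,2,0,0,0,1],
  [0,0,1,0,0,0,1],
  [0,0,0,0,0,0,1],
])

```text
time: 5.9
ee_pos: [498.4, -65.6, 105.1]
orientation: [[-0.158, 0.987, -0.002], [0.987, 0.158, -0.0], [0.0, -0.002, -1.0]]
ft_force: [0.1, 0.0, -0.2]
opening: 85.4
gripper_force: 0.0
```

Emit:
arm_command([
  [0,0,0,0,0,0,-0.15],
  [0,0,0,0,0,0,-0.3],
  [0,0,0,0,0,0,-0.3],
  [0,0,0,0,0,0,-0.3],
  [0,0,0,0,0,0,-0.3],
], newtons=20)

```text
time: 6.4
ee_pos: [499.9, -65.9, 106.5]
orientation: [[-0.158, 0.987, 0.003], [0.987, 0.158, 0.0], [-0.0, 0.003, -1.0]]
ft_force: [5.5, 1.9, 1.6]
opening: 34.7
gripper_force: 20.0
```

Run:
```python
from h import *
st()
s=snap('wrist','w2.png');cv2.imwrite('pics/w2.png',s['pixels'][100:400,170:480])
P=tof(cloud(s));Q=P.reshape(-1,3);Q=Q[(s['depth'].ravel()>0)&(abs(Q[:,1])<7)&(Q[:,0]>10)&(Q[:,0]<45)&(Q[:,2]<125)]
b=Q[(Q[:,2]>88)];print('bar',b.mean(0),b.min(0),b.max(0),len(b))
k=Q[(Q[:,2]>77)&(Q[:,2]<82)];print('lip',np.percentile(k[:,0],[0,3,50,97,100]));k=Q[(Q[:,2]>71)&(Q[:,2]<77)&(Q[:,0]>23)];print('rear',np.percentile(k[:,0],[0,3,97,100]))
```

```text
t 6.4 f [ 13.6  -1.2 106.5] F [ 1.  -5.7  1.6] op 34.7 gf 19.95939653366804
bar [ 2.60490608e+01 -8.18866926e-02  1.04245881e+02] [ 23.52869409  -6.82368699 101.12103777] [ 28.10406605   6.96861584 106.00145348] 262
lip [16.48654234 16.83095619 20.08713873 22.81512267 23.24481724]
rear [28.38410153 28.99396484 39.9897259  40.45894324]
```

View pics/w2.png

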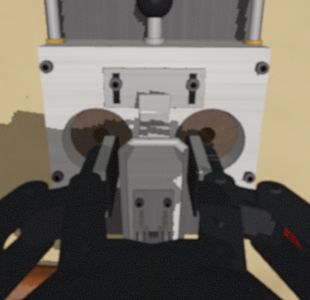

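Gripped at opening 34.7, with the bar at (26, 0, 103.5), mouth 23–28.4 and both coils upright. Lower, following the bail's tilt, to just above the lip.

```bash
cat >> h.py <<'E'
def bar(x,z,a,n,off=(-12.3,3.0),g=-0.3,y=-0.3):
    o=(off[0]*np.cos(a)+off[1]*np.sin(a), -off[0]*np.sin(a)+off[1]*np.cos(a))
    plan((x+o[0],y,z+o[1]),n,g,R0@Ro.from_rotvec([0,-a,0]).as_matrix())
def bst(off=(-12.3,3.0)):
    s=manip.get_state();z=F.T@np.array(s['orientation'])[:,2];a=np.arctan2(-z[0],-z[2]);p=tof(s['ee_pos'])
    st();print('a',round(a,3),'bar x',p[0]-(off[0]*np.cos(a)+off[1]*np.sin(a)),'z',p[2]-(-off[0]*np.sin(a)+off[1]*np.cos(a)))
E
python3 - <<'E'
from h import *
bst();bar(25.9,84,0.2,6)
E
```

```text
t 6.45 f [ 13.6  -1.3 106.5] F [ 1.  -4.8 -0.3] op 34.7 gf 19.958707373589277
a 0.0 bar x 25.93835121862444 z 103.48566572530423
[0.01, -0.02, 0.29, 0.001, -0.033, 0.001, -0.3]
[0.02, -0.02, 0.28, 0.001, -0.033, 0.001, -0.3]
[0.03, -0.02, 0.28, 0.001, -0.033, 0.001, -0.3]
[0.04, -0.02, 0.28, 0.001, -0.033, 0.001, -0.3]
[0.05, -0.02, 0.28, 0.001, -0.033, 0.001, -0.3]
[0.06, -0.02, 0.28, 0.001, -0.033, 0.001, -0.3]
```

Emit:
arm_command([
  [0.01,-0.02,0.29,0,-0.033,0,-0.3],
  [0.02,-0.02,0.28,0,-0.033,0,-0.3],
  [0.03,-0.02,0.28,0,-0.033,0,-0.3],
])

```text
time: 6.75
ee_pos: [499.6, -65.5, 98.0]
orientation: [[-0.157, 0.987, 0.019], [0.983, 0.158, -0.098], [-0.1, 0.003, -0.995]]
ft_force: [6.6, 3.3, 0.4]
opening: 34.7
gripper_force: 20.0
```

Emit:
arm_command([
  [0.04,-0.02,0.28,0,-0.033,0,-0.3],
  [0.05,-0.02,0.28,0,-0.033,0,-0.3],
  [0.06,-0.02,0.28,0,-0.033,0,-0.3],
  [0,0,0,0,0,0,-0.3],
])

```text
time: 7.15
ee_pos: [499.2, -64.6, 89.2]
orientation: [[-0.156, 0.987, 0.035], [0.968, 0.16, -0.195], [-0.198, 0.003, -0.98]]
ft_force: [9.1, -1.0, 0.1]
opening: 34.7
gripper_force: 20.0
```

Run:
```python
from h import *
bst()
s=snap('wrist')
P=tof(cloud(s));Q=P.reshape(-1,3);Q=Q[(s['depth'].ravel()>0)&(abs(Q[:,1])<7)&(Q[:,0]>10)&(Q[:,0]<45)&(Q[:,2]<125)]
h=[(x,np.percentile(Q[(Q[:,0]>=x)&(Q[:,0]<x+1)][:,2],[10,50,90]).round().tolist()) for x in range(12,45) if ((Q[:,0]>=x)&(Q[:,0]<x+1)).any()]
print(h)
```

```text
t 7.15 f [15.1 -0.8 89.2] F [-2.3 -8.9  0.1] op 34.7 gf 20.00805515795946
a 0.2 bar x 26.534570882449863 z 83.76987885043542
[(13, [78.0, 78.0, 79.0]), (14, [79.0, 79.0, 80.0]), (15, [79.0, 79.0, 80.0]), (16, [77.0, 79.0, 80.0]), (17, [61.0, 65.0, 79.0]), (18, [60.0, 67.0, 79.0]), (19, [61.0, 79.0, 80.0]), (20, [80.0, 80.0, 80.0]), (23, [84.0, 84.0, 84.0]), (24, [84.0, 85.0, 85.0]), (25, [85.0, 85.0, 86.0]), (26, [84.0, 85.0, 85.0]), (27, [82.0, 84.0, 85.0]), (28, [73.0, 74.0, 85.0]), (29, [74.0, 74.0, 75.0]), (30, [53.0, 74.0, 75.0]), (31, [53.0, 56.0, 75.0]), (32, [53.0, 54.0, 74.0]), (33, [53.0, 74.0, 75.0]), (34, [53.0, 73.0, 75.0]), (35, [53.0, 74.0, 75.0]), (36, [53.0, 73.0, 75.0]), (37, [53.0, 74.0, 75.0]), (38, [53.0, 74.0, 75.0]), (39, [53.0, 73.0, 75.0]), (40, [53.0, 72.0, 74.0]), (41, [52.0, 53.0, 54.0]), (42, [52.0, 53.0, 53.0]), (43, [53.0, 53.0, 54.0]), (44, [53.0, 53.0, 54.0])]
```

Bar measured at x≈25.4, z≈83 over the mouth (22.8–28). Relieve the side force and lower gently.

Run:
```python
from h import *
bar(26.5,76,0.27,5,y=-1.7)
```

```text
[0.04, 0.02, 0.14, 0.001, -0.014, 0.002, -0.3]
[0.04, 0.02, 0.14, 0.001, -0.014, 0.002, -0.3]
[0.05, 0.02, 0.14, 0.001, -0.014, 0.002, -0.3]
[0.05, 0.02, 0.14, 0.001, -0.014, 0.002, -0.3]
[0.05, 0.02, 0.14, 0.001, -0.014, 0.002, -0.3]
```

Emit:
arm_command([
  [0.04,0.02,0.14,0,-0.014,0,-0.3],
  [0.04,0.02,0.14,0,-0.014,0,-0.3],
  [0.05,0.02,0.14,0,-0.014,0,-0.3],
])

```text
time: 7.5
ee_pos: [499.6, -65.0, 85.1]
orientation: [[-0.153, 0.987, 0.041], [0.959, 0.158, -0.235], [-0.238, 0.003, -0.971]]
ft_force: [7.1, -0.4, 0.9]
opening: 34.8
gripper_force: 20.1
```

Emit:
arm_command([
  [0.05,0.02,0.14,0,-0.014,0,-0.3],
  [0.05,0.02,0.14,0,-0.014,0,-0.3],
])

```text
time: 7.7
ee_pos: [499.8, -64.7, 82.1]
orientation: [[-0.152, 0.987, 0.045], [0.952, 0.158, -0.262], [-0.266, 0.003, -0.964]]
ft_force: [4.4, -0.4, 1.0]
opening: 34.9
gripper_force: 20.0
```

Run:
```python
from h import *
bst();bar(26.5,69,0.33,5,y=-1.7)
```

```text
t 7.7 f [14.9 -1.4 82.1] F [-1.1 -4.3  1. ] op 34.9 gf 20.04092328250408
a 0.269 bar x 25.920771705697504 z 75.94011086803492
[0.05, 0.01, 0.12, 0.001, -0.012, 0.001, -0.3]
[0.05, 0.01, 0.12, 0.001, -0.012, 0.001, -0.3]
[0.05, 0.01, 0.11, 0.001, -0.012, 0.001, -0.3]
[0.06, 0.01, 0.11, 0.001, -0.012, 0.001, -0.3]
[0.06, 0.01, 0.11, 0.001, -0.012, 0.001, -0.3]
```

Emit:
arm_command([
  [0.04,0.01,0.12,0,-0.012,0,-0.3],
  [0.04,0.01,0.12,0,-0.012,0,-0.3],
])

```text
time: 7.9
ee_pos: [499.7, -64.6, 79.5]
orientation: [[-0.151, 0.987, 0.048], [0.946, 0.158, -0.285], [-0.289, 0.003, -0.957]]
ft_force: [5.1, 0.4, 0.7]
opening: 34.8
gripper_force: 20.1
```

Emit:
arm_command([
  [0.04,0.01,0.12,0,-0.012,0,-0.3],
  [0.05,0.01,0.11,0,-0.012,0,-0.3],
  [0.05,0.01,0.11,0,-0.012,0,-0.3],
])

```text
time: 8.2
ee_pos: [499.7, -64.3, 75.7]
orientation: [[-0.149, 0.987, 0.053], [0.935, 0.158, -0.319], [-0.323, 0.002, -0.946]]
ft_force: [5.8, -1.0, 2.0]
opening: 34.8
gripper_force: 20.1
```

Run:
```python
from h import *
bst()
s=snap('wrist')
P=tof(cloud(s));Q=P.reshape(-1,3);Q=Q[(s['depth'].ravel()>0)&(abs(Q[:,1])<12.5)&(Q[:,0]>10)&(Q[:,0]<45)&(Q[:,2]<125)]
for lo,hi in((-7,7),(-13,-10),(10,13)):
  q=Q[(Q[:,1]>lo)&(Q[:,1]<hi)]
  print([(x,np.percentile(q[(q[:,0]>=x)&(q[:,0]<x+1)][:,2],[10,50,90]).round().tolist()) for x in range(13,32) if ((q[:,0]>=x)&(q[:,0]<x+1)).any()])
```

```text
t 8.2 f [15.2 -1.3 75.7] F [-1.8 -5.5  2. ] op 34.8 gf 20.073532573878765
a 0.329 bar x 25.908360763158424 z 68.8460909473782
[(13, [78.0, 79.0, 79.0]), (14, [79.0, 79.0, 79.0]), (15, [78.0, 79.0, 80.0]), (16, [66.0, 79.0, 80.0]), (17, [64.0, 68.0, 79.0]), (18, [65.0, 70.0, 79.0]), (19, [79.0, 79.0, 80.0]), (20, [78.0, 79.0, 80.0]), (21, [76.0, 79.0, 80.0]), (22, [76.0, 77.0, 79.0]), (23, [77.0, 78.0, 79.0]), (25, [71.0, 71.0, 71.0]), (27, [73.0, 73.0, 73.0]), (28, [73.0, 74.0, 74.0]), (29, [73.0, 74.0, 75.0]), (30, [54.0, 59.0, 75.0]), (31, [54.0, 58.0, 74.0])]
[(13, [78.0, 78.0, 78.0]), (14, [79.0, 79.0, 79.0]), (15, [73.0, 79.0, 79.0]), (16, [66.0, 78.0, 79.0]), (17, [64.0, 67.0, 79.0]), (18, [68.0, 74.0, 79.0]), (19, [78.0, 78.0, 78.0]), (20, [78.0, 79.0, 79.0]), (21, [75.0, 77.0, 78.0]), (22, [69.0, 77.0, 79.0]), (23, [70.0, 70.0, 70.0]), (24, [70.0, 70.0, 70.0]), (25, [53.0, 69.0, 70.0]), (26, [63.0, 69.0, 70.0]), (27, [54.0, 68.0, 70.0]), (28, [53.0, 53.0, 62.0]), (29, [53.0, 64.0, 75.0]), (30, [53.0, 57.0, 74.0]), (31, [53.0, 58.0, 74.0])]
[(13, [50.0, 51.0, 57.0]), (14, [50.0, 50.0, 72.0]), (15, [50.0, 50.0, 51.0]), (16, [50.0, 50.0, 72.0]), (17, [50.0, 50.0, 60.0]), (18, [50.0, 50.0, 60.0]), (19, [50.0, 50.0, 71.0]), (20, [50.0, 70.0, 71.0]), (21, [50.0, 60.0, 71.0]), (22, [50.0, 71.0, 71.0]), (23, [69.0, 70.0, 71.0]), (24, [68.0, 69.0, 70.0]), (25, [53.0, 54.0, 68.0]), (26, [53.0, 53.0, 54.0]), (27, [53.0, 53.0, 54.0]), (28, [53.0, 53.0, 54.0]), (29, [53.0, 53.0, 54.0]), (30, [53.0, 53.0, 54.0]), (31, [53.0, 53.0, 54.0])]
```

The bar is in the slot at z ≈ 68 with no upward force. Draw it to -x under the lip.

Emit:
arm_command([
  [-0.1,0.01,0.03,0,0,0,-0.3],
  [-0.1,0.01,0.03,0,0,0,-0.3],
  [-0.1,0,0.03,0,0,0,-0.3],
])

```text
time: 8.55
ee_pos: [500.1, -66.8, 75.5]
orientation: [[-0.149, 0.987, 0.052], [0.935, 0.158, -0.317], [-0.322, 0.001, -0.947]]
ft_force: [4.2, 4.3, -1.0]
opening: 34.8
gripper_force: 20.1
```

Run:
```python
from h import *
bst()
```

```text
t 8.55 f [12.7 -1.4 75.5] F [ 3.6 -4.8 -1. ] op 34.8 gf 20.146724078804255
a 0.327 bar x 23.41493717104675 z 68.70719606668867
```

Emit:
arm_command([
  [-0.1,0,0.03,0,0,0,-0.3],
  [-0.05,0,0.02,0,0,0,-0.3],
])

```text
time: 8.75
ee_pos: [500.4, -68.5, 75.5]
orientation: [[-0.149, 0.987, 0.052], [0.935, 0.158, -0.317], [-0.322, 0.001, -0.947]]
ft_force: [3.0, 4.0, -0.5]
opening: 34.4
gripper_force: 20.1
```

Run:
```python
from h import *
bst()
```

```text
t 8.75 f [11.1 -1.3 75.5] F [ 3.5 -3.6 -0.5] op 34.4 gf 20.12870891019702
a 0.327 bar x 21.748112374588494 z 68.74174707946042
```

Emit:
arm_command([
  [-0.05,0,0.02,0,0,0,-0.3],
  [-0.05,0,0.02,0,0,0,-0.3],
])

```text
time: 8.95
ee_pos: [500.5, -69.4, 75.5]
orientation: [[-0.149, 0.987, 0.052], [0.935, 0.158, -0.317], [-0.322, 0.001, -0.947]]
ft_force: [3.0, 4.9, 0.8]
opening: 35.0
gripper_force: 20.1
```

Emit:
arm_command([
  [-0.05,0,0.02,0,0,0,-0.3],
  [-0.05,0,0.02,0,0,0,-0.3],
])

```text
time: 9.15
ee_pos: [500.7, -70.1, 75.4]
orientation: [[-0.15, 0.987, 0.052], [0.935, 0.159, -0.317], [-0.321, 0.001, -0.947]]
ft_force: [1.5, 10.9, 4.3]
opening: 34.5
gripper_force: 20.4
```

Run:
```python
from h import *
bst()
s=snap('wrist')
P=tof(cloud(s));Q=P.reshape(-1,3);Q=Q[(s['depth'].ravel()>0)&(Q[:,0]>10)&(Q[:,0]<45)&(Q[:,2]<125)]
for lo,hi in((-13,-9.5),(9.5,13)):
  q=Q[(Q[:,1]>lo)&(Q[:,1]<hi)]
  print([(x,np.percentile(q[(q[:,0]>=x)&(q[:,0]<x+1)][:,2],[10,50,90]).round().tolist()) for x in range(13,32) if ((q[:,0]>=x)&(q[:,0]<x+1)).any()])
```

```text
t 9.15 f [ 9.4 -1.5 75.4] F [10.6 -3.2  4.3] op 34.5 gf 20.4432063549757
a 0.327 bar x 20.113401200935854 z 68.57661691008019
[(14, [78.0, 79.0, 79.0]), (15, [79.0, 79.0, 80.0]), (16, [75.0, 79.0, 80.0]), (17, [69.0, 70.0, 79.0]), (18, [70.0, 71.0, 80.0]), (19, [69.0, 70.0, 76.0]), (20, [68.0, 69.0, 79.0]), (21, [68.0, 69.0, 79.0]), (22, [76.0, 77.0, 79.0]), (23, [77.0, 78.0, 79.0]), (24, [53.0, 53.0, 53.0]), (25, [53.0, 53.0, 54.0]), (26, [53.0, 53.0, 53.0]), (27, [53.0, 53.0, 54.0]), (28, [53.0, 53.0, 74.0]), (29, [53.0, 74.0, 74.0]), (30, [53.0, 56.0, 74.0]), (31, [53.0, 55.0, 60.0])]
[(13, [50.0, 51.0, 71.0]), (14, [50.0, 50.0, 71.0]), (15, [50.0, 70.0, 71.0]), (16, [50.0, 70.0, 71.0]), (17, [50.0, 69.0, 71.0]), (18, [50.0, 69.0, 70.0]), (19, [50.0, 51.0, 70.0]), (20, [50.0, 50.0, 69.0]), (21, [50.0, 50.0, 51.0]), (22, [50.0, 51.0, 51.0]), (24, [53.0, 53.0, 53.0]), (25, [53.0, 53.0, 53.0]), (26, [53.0, 53.0, 54.0]), (27, [53.0, 53.0, 54.0]), (28, [52.0, 53.0, 54.0]), (29, [53.0, 53.0, 54.0]), (30, [53.0, 53.0, 53.0]), (31, [52.0, 53.0, 54.0])]
```

Hooked against the wall (10 N, bar x≈19.3, z≈68). Ease off, release and withdraw.

Emit:
arm_command([
  [0.04,0,0,0,0,0,-0.3],
  [0,0,0,0,0,0,0.2],
  [0,0,0,0,0,0,0.4],
  [0,0,0,0,0,0,0.4],
  [0,0,-1,0,0,0,0.4],
])

```text
time: 9.7
ee_pos: [498.7, -68.1, 84.2]
orientation: [[-0.149, 0.988, 0.049], [0.935, 0.156, -0.319], [-0.323, -0.002, -0.947]]
ft_force: [-1.0, 0.1, -0.2]
opening: 59.7
gripper_force: 0.0
```

Emit:
arm_command([
  [0,0,-3,0,0,0,0.4],
  [0,0,-4,0,0,0,0.4],
  [0,0,-4,0,0.1,0,0.4],
  [0,0,-1,0,0.12,0,0.4],
  [0,0,0,0,0.107,0,-0.2],
])

```text
time: 10.2
ee_pos: [494.7, -29.1, 201.5]
orientation: [[-0.16, 0.987, 0.005], [0.987, 0.16, 0.006], [0.005, 0.006, -1.0]]
ft_force: [0.1, 0.9, -1.3]
opening: 46.8
gripper_force: 0.0
```

Run:
```python
from h import *
bst()
s=snap('wrist','w3.png')
P=tof(cloud(s));A=P.reshape(-1,3);A=A[(s['depth'].ravel()>0)]
q=A[(abs(A[:,1])<9)&(A[:,0]>-110)&(A[:,0]<-50)&(A[:,2]>95)&(A[:,2]<145)]
if len(q): print('grip',len(q),q.min(0),q.max(0),q.mean(0), 'top end',q[q[:,2]>q[:,2].max()-4].mean(0))
Q=A[(A[:,0]>10)&(A[:,0]<45)]
for lo,hi in((-14,-9.5),(9.5,14)):
  q=Q[(Q[:,1]>lo)&(Q[:,1]<hi)&(Q[:,2]>56)]
  print([(x,np.percentile(q[(q[:,0]>=x)&(q[:,0]<x+1)][:,2],[10,50,90]).round().tolist()) for x in range(13,32) if ((q[:,0]>=x)&(q[:,0]<x+1)).any()])
```

```text
t 10.2 f [ 50.8  -1.7 201.5] F [ 0.9 -0.3 -1.3] op 46.8 gf 0.0
a -0.005 bar x 63.14764406070345 z 198.59440824798375
grip 427 [-75.49923262  -8.8927782   95.03323068] [-63.75244542   7.74467344 120.10961072] [-69.58822331  -1.07065535 108.12678536] top end [-72.17442966  -1.75317832 117.61090427]
[(13, [78.0, 78.0, 78.0]), (14, [79.0, 79.0, 79.0]), (15, [78.0, 79.0, 79.0]), (17, [72.0, 78.0, 79.0]), (18, [70.0, 74.0, 79.0]), (19, [65.0, 71.0, 75.0]), (20, [60.0, 70.0, 79.0]), (21, [61.0, 69.0, 77.0]), (22, [60.0, 61.0, 75.0]), (28, [73.0, 73.0, 73.0]), (29, [74.0, 74.0, 75.0]), (30, [73.0, 73.0, 73.0]), (31, [74.0, 75.0, 75.0])]
[(13, [69.0, 70.0, 71.0]), (14, [71.0, 71.0, 71.0]), (15, [70.0, 70.0, 71.0]), (16, [69.0, 70.0, 72.0]), (17, [70.0, 70.0, 71.0]), (18, [69.0, 70.0, 71.0]), (19, [69.0, 69.0, 70.0])]
```

View pics/w3.png

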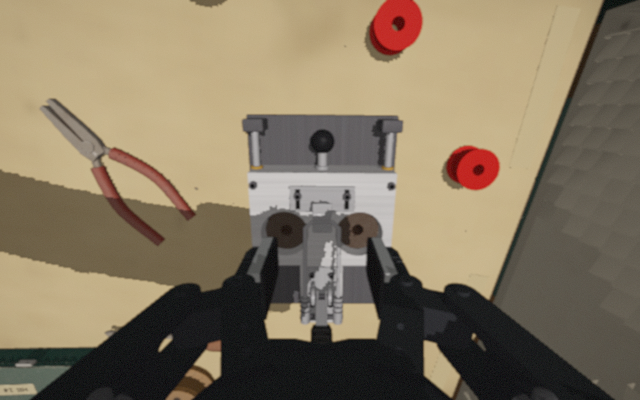

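The bar stays under the lip (bar top 70, x≈19), both coils stand at (287,230) and (358,230), and the lever leans about 0.4 rad at (320,335). Now move the closed fingers behind the grip face.

Emit:
arm_command([
  [-2.5,-0.05,0,0,0,0,-1],
  [-2.5,-0.05,0,0,0,0,-1],
  [-2.5,-0.05,0,0,0,0,-1],
  [-2.5,-0.02,0,0,0,0,-1],
  [0,0,0,0,0,0,-1],
])

```text
time: 10.75
ee_pos: [507.2, -132.5, 198.9]
orientation: [[-0.153, 0.988, -0.0], [0.988, 0.153, -0.003], [-0.003, -0.001, -1.0]]
ft_force: [1.5, 0.8, 0.0]
opening: -0.0
gripper_force: 0.0
```

Emit:
arm_command([
  [0,0,2,0,0,0,-1],
  [0,0,2.5,0,0,0,-1],
  [0,0,1.5,0,0,0,-1],
  [0,0,0,0,0,0,-1],
])

```text
time: 11.15
ee_pos: [506.6, -128.9, 137.1]
orientation: [[-0.158, 0.987, -0.003], [0.987, 0.158, -0.001], [-0.001, -0.003, -1.0]]
ft_force: [-0.1, 0.8, 1.4]
opening: 0.4
gripper_force: 0.0
```

```bash
cat >> h.py <<'E'
def lev(t0,t1,n,r=55):
    s=manip.get_state();p=tof(s['ee_pos'])[[0,2]];C=None
    for t in np.linspace(t0,t1,n+1)[1:]:
        q=np.array([-62-r*np.sin(t)+6.5*np.cos(t)+10,68+r*np.cos(t)+6.5*np.sin(t)+17])
        print(round(t,2),q.round(1),'dx,dz cm',round((q-p)[0]/10,2),round(-(q-p)[1]/10,2));p=q
E
python3 - <<'E'
from h import *
st();lev(.3,1.2,9)
E
```

```text
t 11.15 f [-49.6   1.6 137.1] F [ 0.8 -0.   1.4] op 0.4 gf 0.0
0.4 [-67.4 138.2] dx,dz cm -1.79 -0.11
0.5 [-72.7 136.4] dx,dz cm -0.52 0.18
0.6 [-77.7 134.1] dx,dz cm -0.5 0.23
0.7 [-82.5 131.3] dx,dz cm -0.48 0.28
0.8 [-86.9 128. ] dx,dz cm -0.45 0.33
0.9 [-91.  124.3] dx,dz cm -0.41 0.37
1.0 [-94.8 120.2] dx,dz cm -0.37 0.41
1.1 [-98.1 115.7] dx,dz cm -0.33 0.44
1.2 [-100.9  111. ] dx,dz cm -0.28 0.48
```

Emit:
arm_command([
  [-0.6,0.05,-0.04,0,0,0,-1],
  [-0.6,0.05,-0.04,0,0,0,-1],
  [-0.55,0,-0.03,0,0,0,-1],
])

```text
time: 11.45
ee_pos: [511.9, -147.2, 140.5]
orientation: [[-0.157, 0.988, 0.001], [0.988, 0.157, -0.001], [-0.001, 0.001, -1.0]]
ft_force: [0.6, 2.5, -1.0]
opening: 0.0
gripper_force: 1.0
```

Emit:
arm_command([
  [-0.26,0,0.09,0,0,0,-1],
  [-0.26,0,0.09,0,0,0,-1],
  [-0.25,0,0.11,0,0,0,-1],
  [-0.25,0,0.12,0,0,0,-1],
])

```text
time: 11.85
ee_pos: [513.1, -156.9, 135.6]
orientation: [[-0.157, 0.988, 0.0], [0.988, 0.157, -0.001], [-0.001, 0.0, -1.0]]
ft_force: [0.7, 0.1, 3.6]
opening: 0.1
gripper_force: 1.7
```

Run:
```python
from h import *
st()
```

```text
t 11.85 f [-78.3  -0.6 135.6] F [ 0.  -0.7  3.6] op 0.1 gf 1.6871342388913035
```

Emit:
arm_command([
  [-0.24,0,0.14,0,0,0,-1],
  [-0.24,0,0.14,0,0,0,-1],
  [-0.23,0,0.16,0,0,0,-1],
  [-0.22,0,0.17,0,0,0,-1],
])

```text
time: 12.25
ee_pos: [514.5, -166.2, 129.3]
orientation: [[-0.157, 0.988, 0.0], [0.988, 0.157, -0.001], [-0.001, 0.0, -1.0]]
ft_force: [-0.2, 0.6, 5.3]
opening: 0.1
gripper_force: 1.9
```

Run:
```python
from h import *
st();lev(.8,1.5,7)
```

```text
t 12.25 f [-87.6  -0.5 129.3] F [0.7 0.1 5.3] op 0.1 gf 1.9138819549698383
0.9 [-91.  124.3] dx,dz cm -0.34 0.51
1.0 [-94.8 120.2] dx,dz cm -0.37 0.41
1.1 [-98.1 115.7] dx,dz cm -0.33 0.44
1.2 [-100.9  111. ] dx,dz cm -0.28 0.48
1.3 [-103.3  106. ] dx,dz cm -0.24 0.5
1.4 [-105.1  100.8] dx,dz cm -0.18 0.52
1.5 [-106.4   95.4] dx,dz cm -0.13 0.54
```

Emit:
arm_command([
  [-0.17,0,0.25,0,0,0,-1],
  [-0.17,0,0.25,0,0,0,-1],
  [-0.18,0,0.21,0,0,0,-1],
  [-0.18,0,0.21,0,0,0,-1],
])

```text
time: 12.65
ee_pos: [515.5, -173.2, 120.1]
orientation: [[-0.157, 0.988, 0.0], [0.988, 0.157, -0.001], [-0.001, -0.0, -1.0]]
ft_force: [0.2, -0.3, 5.5]
opening: 0.1
gripper_force: 1.8
```

Emit:
arm_command([
  [-0.16,0,0.22,0,0,0,-1],
  [-0.16,0,0.22,0,0,0,-1],
  [-0.14,0,0.24,0,0,0,-1],
  [-0.14,0,0.24,0,0,0,-1],
])

```text
time: 13.05
ee_pos: [516.4, -178.9, 110.8]
orientation: [[-0.157, 0.988, 0.0], [0.988, 0.157, -0.001], [-0.001, -0.0, -1.0]]
ft_force: [-0.4, -1.0, 2.2]
opening: -0.3
gripper_force: 1.2
```

Run:
```python
from h import *
st()
```

```text
t 13.05 f [-100.5   -0.5  110.8] F [-0.9  0.5  2.2] op -0.3 gf 1.1829775851219893
```

Emit:
arm_command([
  [-0.12,0,0.25,0,0,0,-1],
  [-0.12,0,0.25,0,0,0,-1],
  [-0.09,0,0.26,0,0,0,-1],
  [-0.09,0,0.26,0,0,0,-1],
])

```text
time: 13.45
ee_pos: [517.0, -182.9, 100.5]
orientation: [[-0.157, 0.988, -0.0], [0.988, 0.157, -0.001], [-0.001, -0.0, -1.0]]
ft_force: [-0.2, -0.6, 0.2]
opening: 0.3
gripper_force: 0.3
```

Run:
```python
from h import *
st()
```

```text
t 13.45 f [-104.5   -0.5  100.5] F [-0.6  0.3  0.2] op 0.3 gf 0.3440624289214611
```

The lever seems to have gone over centre. Follow it down to the stop gently, then withdraw.

Emit:
arm_command([
  [-0.05,0,0.3,0,0,0,-1],
  [0,0,0.3,0,0,0,-1],
  [0,0,0.25,0,0,0,-1],
])

```text
time: 13.75
ee_pos: [517.1, -183.3, 92.0]
orientation: [[-0.157, 0.988, -0.0], [0.988, 0.157, -0.001], [-0.001, -0.0, -1.0]]
ft_force: [0.2, -0.8, 0.5]
opening: -0.3
gripper_force: 0.0
```

Emit:
arm_command([
  [0,0,0.1,0,0,0,-1],
  [0,0,0,0,0,0,-1],
])

```text
time: 13.95
ee_pos: [517.2, -183.3, 91.6]
orientation: [[-0.157, 0.988, 0.0], [0.988, 0.157, -0.0], [-0.0, -0.0, -1.0]]
ft_force: [-3.2, 1.2, 7.7]
opening: 0.2
gripper_force: 3.7
```

Run:
```python
from h import *
st()
```

```text
t 13.95 f [-105.    -0.6   91.6] F [1.7 3.  7.7] op 0.2 gf 3.695761039853096
```

Emit:
arm_command([
  [0,0,-2,0,0,0,-1],
  [0,0,-4,0,0,0,-1],
  [1,0,-4,0,0,0,-1],
  [4,0,-4,0,0,0,-1],
  [4,0,0,0,0,0,-1],
])

```text
time: 14.45
ee_pos: [505.1, -99.5, 230.4]
orientation: [[-0.155, 0.988, 0.006], [0.988, 0.155, -0.001], [-0.002, 0.006, -1.0]]
ft_force: [1.1, 0.8, -0.9]
opening: -0.1
gripper_force: 0.0
```

Emit:
arm_command([
  [4,0,0,0,0,0,-1],
  [0,0,0,0,0,0,-1],
])

```text
time: 14.65
ee_pos: [497.1, -54.2, 226.5]
orientation: [[-0.164, 0.986, -0.0], [0.986, 0.164, 0.001], [0.001, 0.0, -1.0]]
ft_force: [0.3, -0.7, -0.7]
opening: -0.0
gripper_force: 0.0
```

Run:
```python
from h import *
st()
s=snap('wrist','w4.png');c=cv2.resize(s['pixels'],None,fx=1.25,fy=1.25);cv2.imwrite('pics/w4.png',c)
P=tof(cloud(s));A=P.reshape(-1,3);A=A[(s['depth'].ravel()>0)]
q=A[(abs(A[:,1])<7)&(A[:,0]>-132)&(A[:,0]<-95)&(A[:,2]>55)&(A[:,2]<110)]
if len(q): print('grip',len(q),np.polyfit(q[:,0],q[:,2],1),q[:,2].mean(),q.min(0),q.max(0))
t=snap('top');A=tof(cloud(t)).reshape(-1,3);q=A[(t['depth'].ravel()>0)&(abs(A[:,1])<7)&(A[:,0]>-132)&(A[:,0]<-95)&(A[:,2]>55)&(A[:,2]<150)]
if len(q):print('top grip',len(q),np.polyfit(q[:,0],q[:,2],1),q[:,2].mean())
```

```text
t 14.65 f [ 25.6  -0.3 226.5] F [-0.8 -0.2 -0.7] op -0.0 gf 0.0
grip 19 [  0.44940714 132.48605687] 74.23796964650884 [-131.88638307   -5.76691251   72.88931042] [-127.43049699    2.15255595   75.700999  ]
top grip 98 [1.99375635e-02 7.62442599e+01] 73.98432209718283
```

View pics/w4.png

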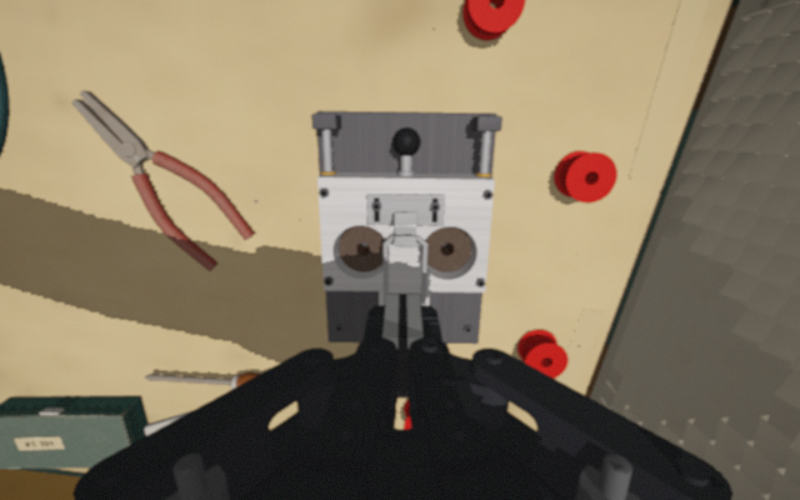

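The lever lies flat (face z 74, slope ~0), the mould is closed and both coils stand at (362,248) and (449,250). One check that the bar is still under the lip.

Run:
```python
from h import *
s=dict(np.load('wrist.npz'));A=tof(cloud(s)).reshape(-1,3);A=A[s['depth'].ravel()>0]
for lo,hi in((-19,-9.5),(9.5,19)):
  q=A[(A[:,1]>lo)&(A[:,1]<hi)&(A[:,2]>56)&(A[:,0]>-10)&(A[:,0]<60)]
  print([(x,q[(q[:,0]>=x)&(q[:,0]<x+3)][:,2].round()[::4].tolist()) for x in range(0,30,3)])
```

```text
[(0, [69.0, 69.0]), (3, [70.0, 70.0]), (6, [70.0, 71.0]), (9, [70.0, 70.0, 70.0]), (12, [67.0, 69.0, 70.0, 78.0]), (15, [70.0, 69.0, 71.0, 72.0, 80.0]), (18, [61.0, 68.0, 70.0, 69.0, 79.0]), (21, [61.0, 61.0, 78.0]), (24, [61.0]), (27, [74.0])]
[(0, [68.0, 70.0, 70.0]), (3, [69.0, 68.0, 69.0]), (6, [70.0, 69.0, 69.0]), (9, [70.0, 68.0, 69.0]), (12, [68.0, 71.0, 69.0, 70.0]), (15, [69.0, 70.0, 70.0]), (18, [69.0]), (21, []), (24, []), (27, [])]
```

The bar is at z≈68, x≈19, under the lip and level with the latch, so it is under tension. Handing in.

```bash
python3 -c "
from plant import manip
print(manip.sign_off())"
```

```text
the job is handed in; nothing more can be done
None
```

The mould is closed, the bail's bar sits under the keeper's lip, the lever lies flat on its stop past centre, both coils are still standing, and the job is handed in; spring stretch was inferred from the lever's resistance and snap, not measured.

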